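# Stow the loose parts, close the tin with its nested lids and hold up the transit lid

### The arm

A 6-joint arm with a two-finger parallel gripper is mounted at the origin on the work surface. World frame = base frame: x ahead of the robot, y to its left, z up, the work surface at z = 0. Lengths are in m, angles in degrees, forces in N, time in s.
With the tool pointing down it reaches from about 0.35 to 0.725 m from the base axis. Payload 6 kg.
Tool frame: the origin (TCP) lies at the centre of the arm's flange, where the gripper is bolted on; the fingertips stand 173 mm ahead of it and the grasp point (between the pads) lies 155 mm ahead of it; z points along the fingers, y is the line along which they close (so a half turn about z gives the same grasp; the last joint's range is limited). The gripper opens to 85 mm and grips with 20 to 120 N. Pads are 22 mm wide; open, the fingers measure 114 mm over their backs; the gripper's body (76 mm by 85 mm) begins 54 mm behind the grasp point. The pads swing forward as they close: fully open they stand 13 mm farther back than shut.
Start: joints at [-47.63, 2.303, 4.859, 0, -92.561, -19.12], TCP at [0.237, -0.551, 0.405] pointing down, gripper open.
Joint ranges: [-146.85, 146.85], [-73.84, 115.35], [-62.03, 85.46], [-188.31, 113.3], [-161.28, -10.13], [-171.36, 171.36]. Speed limits (degrees/s): [147.25, 147.25, 172.46, 180, 180, 180].

### API

Orientations are given as [roll, pitch, yaw] about the fixed x, y, z axes, in that order (R = Rz(yaw) Ry(pitch) Rx(roll)).
In Python, from rig import get_obs, imaging, job gives the robot as it stands.
- The arm moves only by the shell command python3 -m pendant 'ROWS' [FORCE]. ROWS is JSON, a list of rows, each an object with "grip": the closure in counts, from 0 (fully open) to 255 (shut); "delta_pos": the shift along the tool's x, y, z in m, a list of three; "rot": the turn, a rotation vector about the tool's x, y, z in rad, a list of three. In form: [{"grip": grip, "delta_pos": [dx, dy, dz], "rot": [rx, ry, rz]}, ...]. A call has 1 to 20 rows; each row is the pose to reach, as a shift and turn from the pose commanded when the call began, along the tool's axes at that moment; what a row does not reach only later rows make up. A row lasts 1/12 s, in which the tool goes at most 41.7 mm and 7.16 degrees, less where a joint would pass 70% of its speed; a pose out of reach is approached as far as the arm can. A call with a gripper value outside its range is refused whole. The fingers move at their own pace and stop on an object; FORCE is the grip in N (left out, the last holds). Time passes only in rows, so rows that repeat a pose let the fingers close. It gives the time, the measured TCP pose, the force, the opening and the grip force at its end, in the units of the state.
- get_obs(): the state, without advancing time (a new reading comes with each control period).
- imaging.read_camera(name): name is "scene" or "side" or "wrist"; returns the picture (420x560x3 uint8, red, green, blue); there is no depth.
- imaging.camera_params(name): a dict with "fx", "fy", "cx", "cy" (pixels), "R" (3x3) and "t" (3): a world point X has camera coordinates R X + t. Camera axes: x right, y down, z forward; pixel columns grow to the right and rows downward; lengths in m; the calibration is good to about 2 mm. A picture is of the moment at which its call begins: read the wrist's pose just before it. camera_params takes no time and is no camera call; for the wrist camera it gives the pose at the moment of the call.
- job.job_done(): hands the job in; it is judged then, once.
The state is a dict: "clock": time; "q": joint angles; "joint_vel": joint speeds; "joint_torque": joint torques, N m; "eef_pos": TCP position; "tool_rot": TCP orientation; "wrist_force": force on the tool from outside, world axes, zero at the start; "wrist_torque": the same for the moment, N m; "finger_gap": finger opening in m; "grip_force": force on a finger pad.
Only numpy, scipy, OpenCV 4.12 (cv2) and the standard library are available. Lean on these libraries where they do the work, as an engineer would, in place of code of your own. Each camera call takes 0.05 s, during which the arm holds its last target. There are 200 camera calls.

### The job

Put the loose bolt into the open steel tin and the loose bearing into the shallow tray, leaving the headlamp, beaker and spanner alone. Then lower (do not drop) the two nested lids together onto the tin by the black knob, never parting them on the way, so that the inner lid sits level in the mouth, and let go. Last, grip the outer lid by its neck, lift it alone about 10 cm straight up without disturbing the seated inner lid, and finish while holding it there, level and still.

Things in the scene. Friction and masses are not known exactly. Their poses are not given: they have to be found in the camera images.
- tin_rim (a point): Open round steel tin, fixed upright on the table, outside 128 across, 95 high, wall 3, mouth 122 across, inner floor 6 above the table. This point is the centre of the mouth at rim height (95 above the table); z up.
- tray_in (a point): Shallow open grey plastic tray, fixed on the table, 140 (its x) by 130 (its y), 40 high, wall 4. This point is the centre of its inner floor, 4 above the table.
- bolt_mid (a point): Loose steel hex bolt with its nut on, lying on the table: 66 long along its x, shank 16 thick, head and nut 24 across flats. This point is on its axis, mid-length, 12 above the table; the bare shank runs from 23 on the head side (-x) to 16 on the nut side (+x) of it. About 0.14 kg.
- bearing_mid (a point): Loose steel ball bearing lying flat on the table: ring 47 across, hole 25, 14 high. This point is its centre, 7 above the table. Mass about 0.09 kg.
- inner_knob (a point): Inner lid: clear plastic, black knob 22 thick; starts on the table, the outer lid resting loosely on it. Above its underside: spigot 116 across 0-10 (chamfered foot, fits the mouth), flange 132 across 10-14 (rests on the tin's rim), knob 14-76. The point: on the knob's axis, 60 above the underside, 50 above the tin's rim when seated; z up. Lifting the knob lifts both lids. 0.16 kg.
- outer_neck (a point): Outer lid: steel, 144 across, skirt 14 deep, neck 44 outside and 38 inside; the knob passes through it. Nested, above the inner lid's underside: skirt edge 4, flat top 18, neck top 40 (knob stands 36 higher). The point: on the neck's axis, 11 below its top and 11 above the flat top; nested it is 31 below inner_knob, seated 19 above the tin's rim. Grip the neck from above. 0.18 kg.
- headlamp_mid (a point): Bystander: round headlamp shell, bright metal, 124 across, 88 high, standing on its wide rim. This point is 44 above the table.
- beaker_mid (a point): Bystander: black plastic beaker, 64 across, 100 high. This point is half-way up.
- spanner_grip (a point): Bystander: steel spanner, 180 long, lying on the table; this point is on its handle.

How it is judged (in metres and radians):
On the way, in this order (a step that is already met when the one before it is completed fails the run):
1. the bolt lies in the tin and the bearing in the tray, both released (horizontal distance between bolt_mid and tin_rim below 0.06 m and z of bolt_mid in the frame of tin_rim below -0.025 m and x of bearing_mid in the frame of tray_in between -0.066 and 0.066 m and y of bearing_mid in the frame of tray_in between -0.061 and 0.061 m and z of bearing_mid in the frame of tray_in below 0.035 m and contact force between each of bolt, bearing and the fingers below 0.1 N), for 0.2 s.
2. both lids, still nested, sit on the tin, the inner one level in the mouth, both released (horizontal distance between inner_knob and tin_rim below 0.01 m and angle between inner_knob's own z axis and vertical below 0.06 rad and z of inner_knob in the frame of tin_rim between 0.044 and 0.054 m and z of outer_neck in the frame of inner_knob below -0.026 m and contact force between each of inner_lid, outer_lid and the fingers below 0.1 N), for 0.2 s.
At the end, for the whole second after the job is handed in: Bolt in the tin, bearing in the tray; inner lid seated in the tin (10 mm, 0.06 rad), not touched; outer lid held still in the fingers 75 mm or more above its seat, within 50 mm of straight above, level within 0.25 rad, off the inner lid (horizontal distance between bolt_mid and tin_rim below 0.06 m and z of bolt_mid in the frame of tin_rim below -0.025 m and x of bearing_mid in the frame of tray_in between -0.066 and 0.066 m and y of bearing_mid in the frame of tray_in between -0.061 and 0.061 m and z of bearing_mid in the frame of tray_in below 0.035 m and horizontal distance between inner_knob and tin_rim below 0.01 m and angle between inner_knob's own z axis and vertical below 0.06 rad and z of inner_knob in the frame of tin_rim between 0.044 and 0.054 m and z of outer_neck in the frame of tin_rim above 0.094 m and horizontal distance between outer_neck and tin_rim below 0.05 m and angle between outer_neck's own z axis and vertical below 0.25 rad and linear speed of outer_lid below 0.05 m/s and linear speed of inner_lid below 0.03 m/s and contact force between outer_lid and the fingers above 1 N and contact force between outer_lid and inner_lid below 0.1 N and contact force between inner_lid and the fingers below 0.1 N); the arm keeps its last pose, push and grip.
It fails at once if the lids came apart while the inner lid was not seated on the tin (z of outer_neck in the frame of inner_knob above -0.018 m and not (horizontal distance between inner_knob and tin_rim below 0.01 m and angle between inner_knob's own z axis and vertical below 0.06 rad and z of inner_knob in the frame of tin_rim between 0.044 and 0.054 m)).
It fails at once if the inner lid was dropped (linear speed of inner_lid above 0.6 m/s and contact force between inner_lid and the fingers below 0.1 N).
It fails at once if a bystander was disturbed (distance of any of headlamp_mid, beaker_mid, spanner_grip from where it was at the start of the episode above 0.03 m).
It also fails if it takes over 72 s, if anything falls off the work surface, if the arm or the gripper's body presses on something with over 40 N, if the wrist force passes 120 N, or if a joint passes its speed limit or range.

## Working session

There is one attempt and no reset: what is moved stays moved. The work goes in short steps, Python scripts to look and compute and a shell command to move; the robot and the scene stay as the last step left them, time stands still between calls to the robot, and variables do not carry over. Pictures are saved under pics/ and viewed, at most 12 in all, crops included, and the job is handed in when it is done.

```bash
mkdir -p pics; python3 - <<'E'
from rig import get_obs, imaging
import cv2
o=get_obs();print({k:o[k] for k in('clock','eef_pos','tool_rot','finger_gap')})
for n in('scene','side'):
    p=imaging.camera_params(n);print(n,p)
    cv2.imwrite(f'pics/{n}0.png',cv2.resize(imaging.read_camera(n)[:,:,::-1],(800,600),interpolation=cv2.INTER_CUBIC))
E
```

```text
{'clock': 0.0, 'eef_pos': array([ 0.23692773, -0.55120828,  0.40366801]), 'tool_rot': array([ 1.79896876e+02, -8.00041613e-03, -1.56750393e+02]), 'finger_gap': 0.0853447522719511}
scene {'fx': 507.8450107996211, 'fy': 507.8450107996211, 'cx': 280.54270721954737, 'cy': 212.06603393797593, 'R': array([[ 0.52346921,  0.85203716, -0.00355933],
       [ 0.65312727, -0.40393991, -0.64051332],
       [-0.5471789 ,  0.33296431, -0.76793881]]), 't': array([-0.28268026, -0.35808176,  1.59247778])}
side {'fx': 539.3302552701973, 'fy': 539.3302552701973, 'cx': 285.2714999440116, 'cy': 202.04341709712995, 'R': array([[-0.88389237, -0.46719965, -0.02141873],
       [-0.29001343,  0.58345276, -0.75860074],
       [ 0.36691482, -0.66430969, -0.65120362]]), 't': array([0.52054951, 0.23877613, 0.98000571])}
```

View pics/scene0.png

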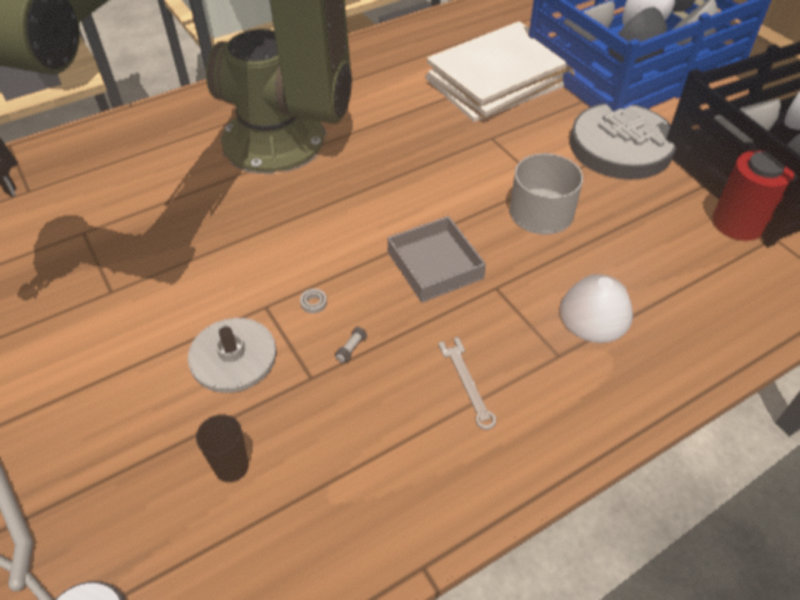

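View pics/side0.png

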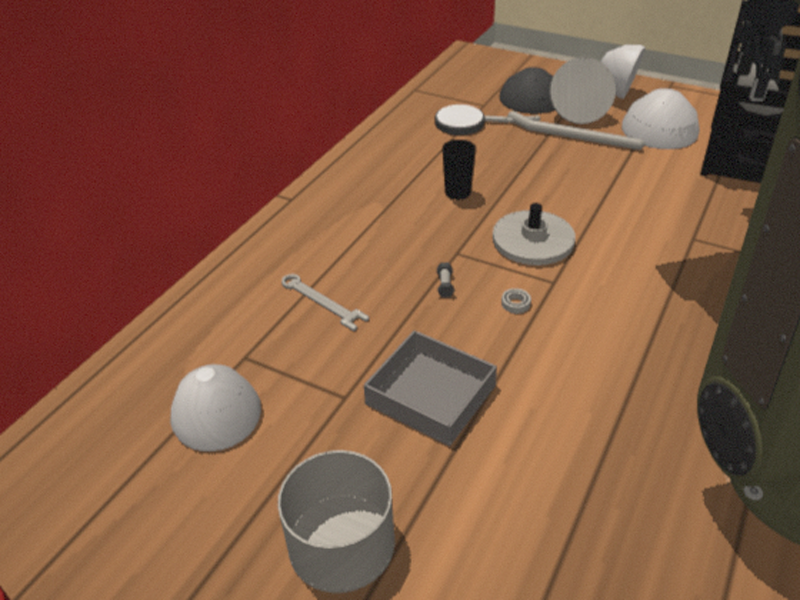

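The scene view (800x600 px) shows the lids at about (232,353), bearing (313,300), bolt (351,345), tray (436,258), tin mouth (547,177), beaker (225,447), spanner (468,385) and headlamp (597,308). The side view shows the same objects.

```bash
cat > h.py <<'E'
import numpy as np
from rig import get_obs, imaging
def ray(p,u,v):
    R=p['R'];c=-R.T@p['t'];d=R.T@np.array([(u-p['cx'])/p['fx'],(v-p['cy'])/p['fy'],1]);return c,d
def onz(p,u,v,z):
    c,d=ray(p,u,v);return c+d*(z-c[2])/d[2]
def proj(p,X):
    x=p['R']@np.array(X)+p['t'];return np.array([p['fx']*x[0]/x[2]+p['cx'],p['fy']*x[1]/x[2]+p['cy']])
E
python3 - <<'E'
from h import *
np.set_printoptions(precision=4,suppress=True)
S=imaging.camera_params('scene');D=imaging.camera_params('side')
for n,z,a,b in [('bolt1',.012,(346,354),(447,290)),('bolt2',.012,(361,334),(445,268)),('bearing',.014,(313,299),(516,299)),('knobtop',.076,(226,331),(536,207)),
 ('tin mouth',.095,(547,176),(336,497)),('lidplate',.018,(232,352),(534,237)),
 ('trayL',.04,(388,240),(415,336)),('trayT',.04,(447,221),(496,372)),('trayR',.04,(484,262),(450,433)),('trayB',.04,(422,288),(366,385)),
 ('lamp',.04,(597,309),(216,410)),('beaker top',.1,(220,430),(459,147)),('sp1',0.005,(451,345),(358,321)),('sp2',0.005,(486,420),(290,281))]:
    print(n,onz(S,*(np.array(a)*.7),z),onz(D,*(np.array(b)*.7),z))
E
```

```text
bolt1 [ 0.6008 -0.1442  0.012 ] [ 0.5719 -0.1056  0.012 ]
bolt2 [ 0.5775 -0.1023  0.012 ] [ 0.5994 -0.1552  0.012 ]
bearing [ 0.4667 -0.1368  0.014 ] [ 0.4629 -0.1326  0.014 ]
knobtop [ 0.5031 -0.3043  0.076 ] [ 0.4985 -0.3012  0.076 ]
tin mouth [0.4932 0.3525 0.095 ] [0.4888 0.3562 0.095 ]
lidplate [ 0.5019 -0.3048  0.018 ] [ 0.4944 -0.2946  0.018 ]
trayL [0.4334 0.0381 0.04  ] [0.5554 0.0381 0.04  ]
trayT [0.4488 0.1586 0.04  ] [0.4212 0.0514 0.04  ]
trayR [0.5715 0.156  0.04  ] [0.4323 0.1771 0.04  ]
trayB [0.5651 0.0281 0.04  ] [0.5712 0.1542 0.04  ]
lamp [0.7609 0.255  0.04  ] [0.7285 0.2837 0.04  ]
beaker top [ 0.6814 -0.3834  0.1   ] [ 0.6839 -0.3878  0.1   ]
sp1 [0.6731 0.0179 0.005 ] [0.6681 0.0165 0.005 ]
sp2 [ 0.8224 -0.0172  0.005 ] [ 0.8202 -0.0169  0.005 ]
```

```bash
python3 -m pendant '[{"grip":0,"delta_pos":[-0.49,0.25,0.05],"rot":[0,0,-1.69]},{"grip":0,"delta_pos":[-0.49,0.25,0.05],"rot":[0,0,-1.69]},{"grip":0,"delta_pos":[-0.49,0.25,0.05],"rot":[0,0,-1.69]},{"grip":0,"delta_pos":[-0.49,0.25,0.05],"rot":[0,0,-1.69]},{"grip":0,"delta_pos":[-0.49,0.25,0.05],"rot":[0,0,-1.69]},{"grip":0,"delta_pos":[-0.49,0.25,0.05],"rot":[0,0,-1.69]},{"grip":0,"delta_pos":[-0.49,0.25,0.05],"rot":[0,0,-1.69]},{"grip":0,"delta_pos":[-0.49,0.25,0.05],"rot":[0,0,-1.69]},{"grip":0,"delta_pos":[-0.49,0.25,0.05],"rot":[0,0,-1.69]},{"grip":0,"delta_pos":[-0.49,0.25,0.05],"rot":[0,0,-1.69]},{"grip":0,"delta_pos":[-0.49,0.25,0.05],"rot":[0,0,-1.69]},{"grip":0,"delta_pos":[-0.49,0.25,0.05],"rot":[0,0,-1.69]},{"grip":0,"delta_pos":[-0.49,0.25,0.05],"rot":[0,0,-1.69]},{"grip":0,"delta_pos":[-0.49,0.25,0.05],"rot":[0,0,-1.69]},{"grip":0,"delta_pos":[-0.49,0.25,0.05],"rot":[0,0,-1.69]},{"grip":0,"delta_pos":[-0.49,0.25,0.05],"rot":[0,0,-1.69]}]'
python3 - <<'E'
from h import *
import cv2
o=get_obs();p=imaging.camera_params('wrist');print(o['q'],-p['R'].T@p['t'],p)
im=imaging.read_camera('wrist')
for n,X in [('bolt',(.588,-.127,.012)),('bear',(.465,-.135,.014))]: print(n,proj(p,X)/.7)
cv2.imwrite('pics/w1.png',cv2.resize(im[:,:,::-1],(800,600),interpolation=cv2.INTER_CUBIC))
E
```

```text
clock: 1.43
eef_pos: [0.5886, -0.1276, 0.3537]
tool_rot: [179.9, 0.1, -59.9]
wrist_force: [-0.4, -0.6, 0.0]
finger_gap: 0.0851
grip_force: 0.0
[ 6.81157224e+00  2.70814442e+00 -1.38403700e-02 -8.80170652e-03
 -8.73881525e+01  2.32654376e+01] [ 0.62373405 -0.18867766  0.32254787] {'fx': 343.84163794790385, 'fy': 343.84163794790385, 'cx': 280.7871240272191, 'cy': 208.56212107358186, 'R': array([[-0.86605455, -0.4999481 ,  0.00118544],
       [-0.47967547,  0.83160021,  0.27991523],
       [-0.1409289 ,  0.24185324, -0.96002399]]), 't': array([0.44547632, 0.36580825, 0.44318814])}
bolt [400.72894039 269.38485997]
bear [564.48620083 348.92590763]
```

View pics/w1.png

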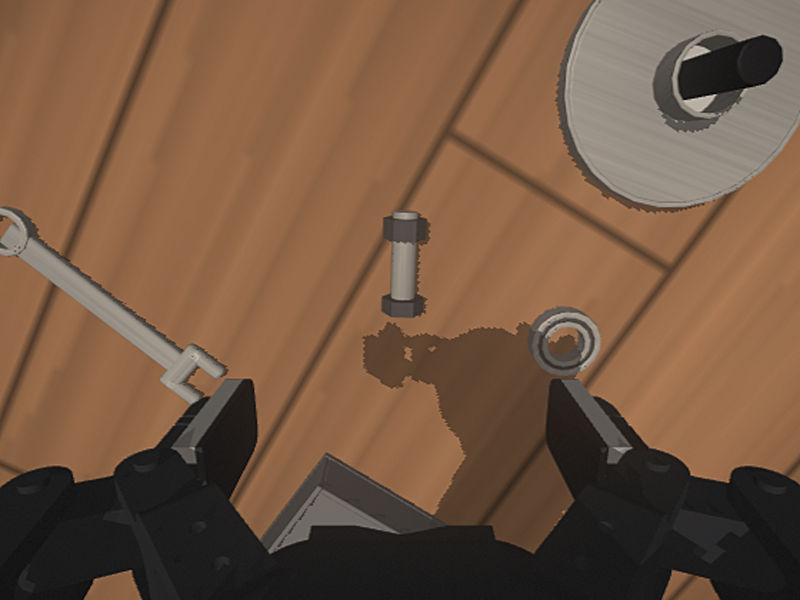

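The wrist view shows the bolt upright with its nut at the top (405,228), its head at (403,306) and the bare shank centred at about (404,269). The bearing is at (565,342).

```bash
python3 - <<'E'
from h import *
np.set_printoptions(precision=4,suppress=True)
p=imaging.camera_params('wrist')
for n,u,v,z in[('shankmid',403.5,270,.016),('nutend',405.5,228,.02),('head',403,303,.02),('shL',393,270,.012),('shR',416,270,.012),('bear',565,341,.012),('beartopL',530,341,.012),('R',599,341,.012),('top',565,307,.012),('bot',565,376,.012),('trayTop',327,455,.04),('knob',760,62,.076),('disk',680,100,.018)]:print(n,onz(p,u*.7,v*.7,z))
E
```

```text
shankmid [ 0.5866 -0.129   0.016 ]
nutend [ 0.5993 -0.1534  0.02  ]
head [ 0.5764 -0.1108  0.02  ]
shL [ 0.592  -0.1248  0.012 ]
shR [ 0.5791 -0.1323  0.012 ]
bear [ 0.4667 -0.1401  0.012 ]
beartopL [ 0.4872 -0.1283  0.012 ]
R [ 0.4467 -0.1516  0.012 ]
top [ 0.4806 -0.1599  0.012 ]
bot [ 0.4517 -0.1189  0.012 ]
trayTop [0.5706 0.0002 0.04  ]
knob [ 0.5006 -0.3075  0.076 ]
disk [ 0.4984 -0.2966  0.018 ]
```

```bash
python3 -m pendant '[{"grip":0,"delta_pos":[0,0.003,0.04],"rot":[0,0,0.03]},{"grip":0,"delta_pos":[0,0.003,0.08],"rot":[0,0,0.03]},{"grip":0,"delta_pos":[0,0.003,0.12],"rot":[0,0,0.03]},{"grip":0,"delta_pos":[0,0.003,0.15],"rot":[0,0,0.03]},{"grip":0,"delta_pos":[0,0.003,0.17],"rot":[0,0,0.03]},{"grip":0,"delta_pos":[0,0.003,0.177],"rot":[0,0,0.03]},{"grip":0,"delta_pos":[0,0.003,0.177],"rot":[0,0,0.03]},{"grip":255,"delta_pos":[0,0.003,0.177],"rot":[0,0,0.03]},{"grip":255,"delta_pos":[0,0.003,0.177],"rot":[0,0,0.03]},{"grip":255,"delta_pos":[0,0.003,0.177],"rot":[0,0,0.03]},{"grip":255,"delta_pos":[0,0.003,0.177],"rot":[0,0,0.03]},{"grip":255,"delta_pos":[0,0.003,0.177],"rot":[0,0,0.03]},{"grip":255,"delta_pos":[0,0.003,0.177],"rot":[0,0,0.03]},{"grip":255,"delta_pos":[0,0.003,0.177],"rot":[0,0,0.03]},{"grip":255,"delta_pos":[0,0.003,0.177],"rot":[0,0,0.03]},{"grip":255,"delta_pos":[0,0.003,0.177],"rot":[0,0,0.03]}]' 60
```

```text
clock: 2.82
eef_pos: [0.5861, -0.1295, 0.1786]
tool_rot: [-179.9, -0.0, -61.6]
wrist_force: [-0.8, 0.5, 6.3]
finger_gap: 0.0133
grip_force: 58.7
```

```bash
python3 -m pendant '[{"grip":255,"delta_pos":[0,0,-0.02],"rot":[0,0,0]},{"grip":255,"delta_pos":[0,0,-0.06],"rot":[0,0,0]},{"grip":255,"delta_pos":[0,0,-0.1],"rot":[0,0,0]},{"grip":255,"delta_pos":[-0.03,-0.01,-0.14],"rot":[0,0,0]},{"grip":255,"delta_pos":[-0.06,-0.019,-0.15],"rot":[0,0,0]},{"grip":255,"delta_pos":[-0.1,-0.031,-0.15],"rot":[0,0,0]},{"grip":255,"delta_pos":[-0.14,-0.043,-0.15],"rot":[0,0,0]},{"grip":255,"delta_pos":[-0.18,-0.056,-0.15],"rot":[0,0,0]},{"grip":255,"delta_pos":[-0.22,-0.068,-0.15],"rot":[0,0,0]},{"grip":255,"delta_pos":[-0.26,-0.081,-0.15],"rot":[0,0,0]},{"grip":255,"delta_pos":[-0.3,-0.093,-0.15],"rot":[0,0,0]},{"grip":255,"delta_pos":[-0.34,-0.106,-0.15],"rot":[0,0,0]},{"grip":255,"delta_pos":[-0.38,-0.118,-0.15],"rot":[0,0,0]},{"grip":255,"delta_pos":[-0.41,-0.128,-0.15],"rot":[0,0,0]},{"grip":255,"delta_pos":[-0.44,-0.137,-0.15],"rot":[0,0,0]},{"grip":255,"delta_pos":[-0.46,-0.143,-0.15],"rot":[0,0,0]},{"grip":255,"delta_pos":[-0.47,-0.146,-0.15],"rot":[0,0,0]},{"grip":255,"delta_pos":[-0.47,-0.146,-0.15],"rot":[0,0,0]},{"grip":255,"delta_pos":[-0.47,-0.146,-0.15],"rot":[0,0,0]}]'
python3 - <<'E'
from h import *
import cv2
o=get_obs();p=imaging.camera_params('wrist');print(o['eef_pos'],o['tool_rot'])
im=imaging.read_camera('wrist')
print(proj(p,(.491,.354,.095))/.7)
cv2.imwrite('pics/w2.png',cv2.resize(im[:,:,::-1],(800,600),interpolation=cv2.INTER_CUBIC))
E
```

```text
clock: 4.4
eef_pos: [0.4909, 0.3534, 0.3268]
tool_rot: [179.9, -0.0, -61.6]
wrist_force: [-0.4, -0.5, -1.7]
finger_gap: 0.0137
grip_force: 58.7
[0.49086592 0.35337303 0.32675933] [ 1.79901971e+02 -2.87348972e-02 -6.16012981e+01]
[399.18037995 326.47381859]
```

View pics/w2.png

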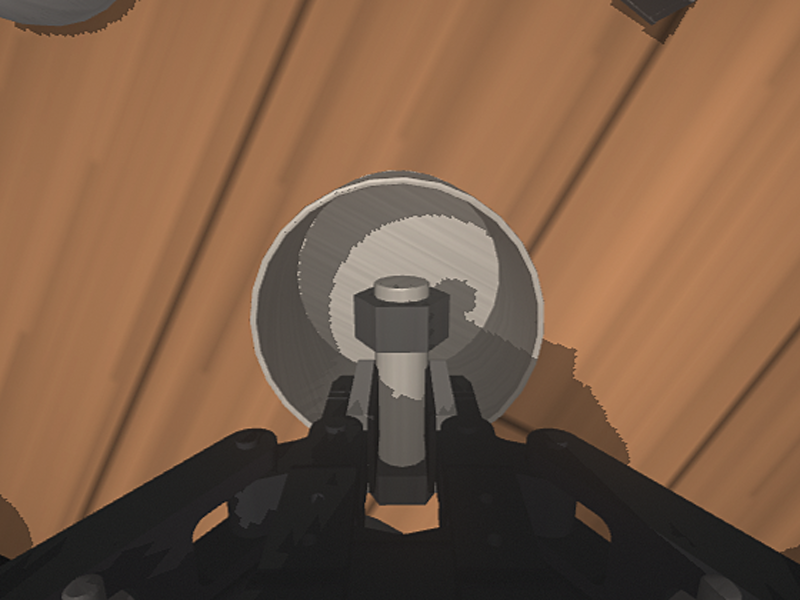

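The bolt is gripped well, with its nut at (402,310). The tin mouth is centred at about column 397, rim top at row 177, which agrees with the estimate.

```bash
python3 - <<'E'
from h import *
from scipy.optimize import least_squares
p=imaging.camera_params('wrist')
P=np.array([onz(p,u*.7,v*.7,.095)[:2] for u,v in[(251,318),(543,312),(397,180),(290,223),(498,218),(262,265),(530,265),(280,405),(523,395)]])
r=least_squares(lambda c:np.hypot(*(P-c[:2]).T)-c[2],[.49,.354,.064]);print(r.x,r.fun)
E
python3 -m pendant '[{"grip":255,"delta_pos":[0,0,0.03],"rot":[0,0,0]},{"grip":255,"delta_pos":[0,0,0.06],"rot":[0,0,0]},{"grip":255,"delta_pos":[0,0,0.09],"rot":[0,0,0]},{"grip":255,"delta_pos":[0,0,0.11],"rot":[0,0,0]},{"grip":255,"delta_pos":[0,0,0.12],"rot":[0,0,0]},{"grip":255,"delta_pos":[0,0,0.12],"rot":[0,0,0]},{"grip":130,"delta_pos":[0,0,0.12],"rot":[0,0,0]},{"grip":130,"delta_pos":[0,0,0.12],"rot":[0,0,0]},{"grip":130,"delta_pos":[0,0,0.12],"rot":[0,0,0]},{"grip":130,"delta_pos":[0,0,0.12],"rot":[0,0,0]},{"grip":130,"delta_pos":[0,0,0.12],"rot":[0,0,0]},{"grip":130,"delta_pos":[0,0,0.09],"rot":[0,0,0]},{"grip":130,"delta_pos":[0,0,0.05],"rot":[0,0,0]},{"grip":130,"delta_pos":[0,0,0.01],"rot":[0,0,0]},{"grip":130,"delta_pos":[0,0,0],"rot":[0,0,0]}]'
python3 - <<'E'
from h import *
import cv2
im=imaging.read_camera('wrist')
cv2.imwrite('pics/w3.png',cv2.resize(im[:,:,::-1],(560,420)))
o=get_obs();print(o['eef_pos'],o['tool_rot'])
E
```

```text
[0.49095081 0.35621495 0.06381833] [-0.00056888 -0.00043411  0.00040957  0.00037096  0.00033118 -0.00013937
 -0.00077139  0.00014465  0.00065741]
clock: 5.7
eef_pos: [0.4918, 0.3535, 0.3366]
tool_rot: [-179.3, 0.1, -61.6]
wrist_force: [0.7, 0.1, 2.3]
finger_gap: 0.0424
grip_force: 0.0
[0.49177161 0.3536528  0.33611754] [-1.79349335e+02  1.48013771e-01 -6.16187726e+01]
```

View pics/w3.png

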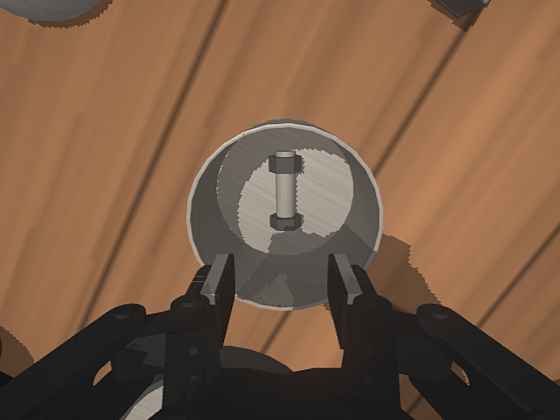

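The bolt lies in the tin at (285,190) of 560x420. The bearing is next.

```bash
python3 -m pendant '[{"grip":0,"delta_pos":[0.03,0.018,0],"rot":[0,0,0]},{"grip":0,"delta_pos":[0.065,0.039,0],"rot":[0,0,0]},{"grip":0,"delta_pos":[0.1,0.061,0],"rot":[0,0,0]},{"grip":0,"delta_pos":[0.135,0.082,0],"rot":[0,0,0]},{"grip":0,"delta_pos":[0.17,0.103,0],"rot":[0,0,0]},{"grip":0,"delta_pos":[0.205,0.125,0],"rot":[0,0,0]},{"grip":0,"delta_pos":[0.24,0.146,0],"rot":[0,0,0]},{"grip":0,"delta_pos":[0.275,0.167,0],"rot":[0,0,0]},{"grip":0,"delta_pos":[0.31,0.188,0.01],"rot":[0,0,0]},{"grip":0,"delta_pos":[0.345,0.21,0.03],"rot":[0,0,0]},{"grip":0,"delta_pos":[0.375,0.228,0.05],"rot":[0,0,0]},{"grip":0,"delta_pos":[0.4,0.243,0.07],"rot":[0,0,0]},{"grip":0,"delta_pos":[0.415,0.252,0.085],"rot":[0,0,0]},{"grip":0,"delta_pos":[0.42,0.256,0.1],"rot":[0,0,0]},{"grip":0,"delta_pos":[0.42,0.256,0.1],"rot":[0,0,0]},{"grip":0,"delta_pos":[0.42,0.256,0.1],"rot":[0,0,0]}]'
python3 - <<'E'
from h import *
import cv2
p=imaging.camera_params('wrist')
im=imaging.read_camera('wrist');cv2.imwrite('pics/w4.png',im[:,:,::-1]);print(proj(p,(.466,-.138,.012)))
E
```

```text
clock: 7.08
eef_pos: [0.4651, -0.1381, 0.2277]
tool_rot: [180.0, 0.0, -61.7]
wrist_force: [0.1, 0.4, 0.9]
finger_gap: 0.0857
grip_force: 0.0
[278.91652284 236.24044769]
```

View pics/w4.png

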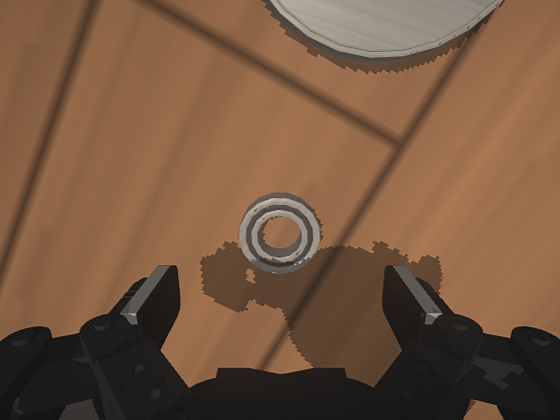

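The bearing is at (280,232), about 2 mm further along tool x than predicted. I'm going down to grip it.

```bash
python3 -m pendant '[{"grip":0,"delta_pos":[0.002,0,0.03],"rot":[0,0,0]},{"grip":0,"delta_pos":[0.002,0,0.048],"rot":[0,0,0]},{"grip":0,"delta_pos":[0.002,0,0.055],"rot":[0,0,0]},{"grip":0,"delta_pos":[0.002,0,0.055],"rot":[0,0,0]},{"grip":255,"delta_pos":[0.002,0,0.055],"rot":[0,0,0]},{"grip":255,"delta_pos":[0.002,0,0.055],"rot":[0,0,0]},{"grip":255,"delta_pos":[0.002,0,0.055],"rot":[0,0,0]},{"grip":255,"delta_pos":[0.002,0,0.055],"rot":[0,0,0]},{"grip":255,"delta_pos":[0.002,0,0.055],"rot":[0,0,0]},{"grip":255,"delta_pos":[0.002,0,0.055],"rot":[0,0,0]},{"grip":255,"delta_pos":[0.002,0,0.055],"rot":[0,0,0]},{"grip":255,"delta_pos":[0.002,0,0.03],"rot":[0,0,0]},{"grip":255,"delta_pos":[0.002,0,-0.01],"rot":[0,0,0]},{"grip":255,"delta_pos":[0.002,0,-0.02],"rot":[0,0,0]},{"grip":255,"delta_pos":[0.002,0,-0.02],"rot":[0,0,0]}]'
```

```text
clock: 8.38
eef_pos: [0.4673, -0.1398, 0.2525]
tool_rot: [-179.6, -0.2, -61.6]
wrist_force: [0.1, -0.3, -0.7]
finger_gap: 0.0443
grip_force: 61.6
```

```bash
python3 -m pendant '[{"grip":255,"delta_pos":[-0.03,-0.022,0],"rot":[0,0,0]},{"grip":255,"delta_pos":[-0.06,-0.044,0],"rot":[0,0,0]},{"grip":255,"delta_pos":[-0.09,-0.066,0],"rot":[0,0,0]},{"grip":255,"delta_pos":[-0.12,-0.088,0],"rot":[0,0,0]},{"grip":255,"delta_pos":[-0.15,-0.11,0],"rot":[0,0,0]},{"grip":255,"delta_pos":[-0.18,-0.132,0],"rot":[0,0,0]},{"grip":255,"delta_pos":[-0.195,-0.143,0.01],"rot":[0,0,0]},{"grip":255,"delta_pos":[-0.195,-0.143,0.04],"rot":[0,0,0]},{"grip":255,"delta_pos":[-0.195,-0.143,0.058],"rot":[0,0,0]},{"grip":255,"delta_pos":[-0.195,-0.143,0.064],"rot":[0,0,0]},{"grip":255,"delta_pos":[-0.195,-0.143,0.064],"rot":[0,0,0]},{"grip":60,"delta_pos":[-0.195,-0.143,0.064],"rot":[0,0,0]},{"grip":60,"delta_pos":[-0.195,-0.143,0.064],"rot":[0,0,0]},{"grip":60,"delta_pos":[-0.195,-0.143,0.064],"rot":[0,0,0]},{"grip":60,"delta_pos":[-0.195,-0.143,0.064],"rot":[0,0,0]},{"grip":60,"delta_pos":[-0.195,-0.143,0.03],"rot":[0,0,0]},{"grip":0,"delta_pos":[-0.195,-0.143,-0.01],"rot":[0,0,0]},{"grip":0,"delta_pos":[-0.195,-0.143,-0.05],"rot":[0,0,0]},{"grip":0,"delta_pos":[-0.195,-0.143,-0.07],"rot":[0,0,0]},{"grip":0,"delta_pos":[-0.195,-0.143,-0.07],"rot":[0,0,0]}]'
python3 - <<'E'
from h import *
import cv2
im=imaging.read_camera('wrist');s=imaging.read_camera('scene')[120:300,120:400]
c=cv2.resize(s,(560,360),interpolation=cv2.INTER_CUBIC)
cv2.imwrite('pics/w5.png',im[:,:,::-1])
cv2.imwrite('pics/s5.png',c[:,:,::-1])
E
```

```text
clock: 10.05
eef_pos: [0.5003, 0.0998, 0.3252]
tool_rot: [-179.4, -0.1, -61.6]
wrist_force: [0.3, 0.6, -0.0]
finger_gap: 0.0853
grip_force: 0.0
```

View pics/w5.png

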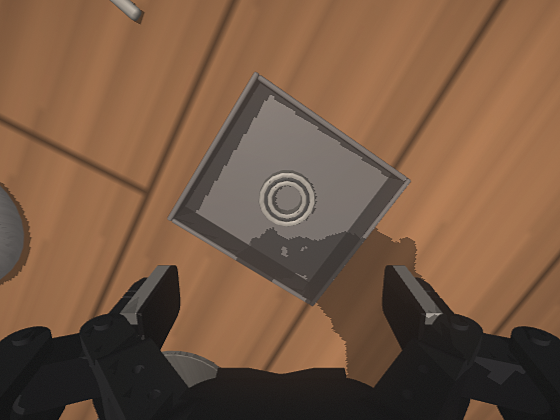

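The bearing lies in the tray at (288,198). The lids are next.

```bash
python3 -m pendant '[{"grip":0,"delta_pos":[0.03,0.016,0],"rot":[0,0,0]},{"grip":0,"delta_pos":[0.065,0.035,0],"rot":[0,0,0]},{"grip":0,"delta_pos":[0.1,0.054,0],"rot":[0,0,0]},{"grip":0,"delta_pos":[0.135,0.073,0],"rot":[0,0,0]},{"grip":0,"delta_pos":[0.17,0.092,0],"rot":[0,0,0]},{"grip":0,"delta_pos":[0.205,0.11,0],"rot":[0,0,0]},{"grip":0,"delta_pos":[0.24,0.129,0],"rot":[0,0,0]},{"grip":0,"delta_pos":[0.275,0.148,0],"rot":[0,0,0]},{"grip":0,"delta_pos":[0.31,0.167,0],"rot":[0,0,0]},{"grip":0,"delta_pos":[0.34,0.183,0],"rot":[0,0,0]},{"grip":0,"delta_pos":[0.355,0.191,0],"rot":[0,0,0]},{"grip":0,"delta_pos":[0.355,0.191,0],"rot":[0,0,0]},{"grip":0,"delta_pos":[0.355,0.191,0],"rot":[0,0,0]}]'
python3 - <<'E'
from h import *
import cv2
p=imaging.camera_params('wrist')
im=imaging.read_camera('wrist');cv2.imwrite('pics/w6.png',cv2.resize(im[:,:,::-1],(800,600),interpolation=cv2.INTER_CUBIC));print(proj(p,(.501,-.304,.076))/.7,proj(p,(.501,-.304,.018))/.7,get_obs()['eef_pos'])
E
```

```text
clock: 11.23
eef_pos: [0.4995, -0.3041, 0.3158]
tool_rot: [179.9, 0.1, -61.8]
wrist_force: [0.4, 0.8, -0.3]
finger_gap: 0.0853
grip_force: 0.0
[396.92095416 316.52535679] [397.61427361 283.65524129] [ 0.49969759 -0.30323581  0.3162875 ]
```

View pics/w6.png

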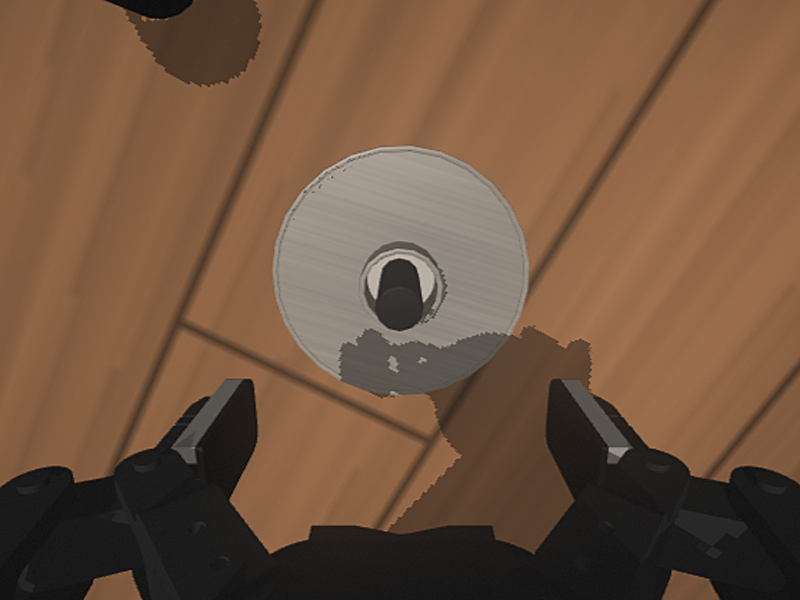

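The knob top is at (399,309), about 3 mm further along tool x than predicted, and the lids look nested.

```bash
python3 -m pendant '[{"grip":0,"delta_pos":[0.004,0.0005,0.03],"rot":[0,0,0]},{"grip":0,"delta_pos":[0.004,0.0005,0.06],"rot":[0,0,0]},{"grip":0,"delta_pos":[0.004,0.0005,0.085],"rot":[0,0,0]},{"grip":0,"delta_pos":[0.004,0.0005,0.095],"rot":[0,0,0]},{"grip":0,"delta_pos":[0.004,0.0005,0.1],"rot":[0,0,0]},{"grip":0,"delta_pos":[0.004,0.0005,0.1],"rot":[0,0,0]},{"grip":255,"delta_pos":[0.004,0.0005,0.1],"rot":[0,0,0]},{"grip":255,"delta_pos":[0.004,0.0005,0.1],"rot":[0,0,0]},{"grip":255,"delta_pos":[0.004,0.0005,0.1],"rot":[0,0,0]},{"grip":255,"delta_pos":[0.004,0.0005,0.1],"rot":[0,0,0]},{"grip":255,"delta_pos":[0.004,0.0005,0.1],"rot":[0,0,0]},{"grip":255,"delta_pos":[0.004,0.0005,0.1],"rot":[0,0,0]},{"grip":255,"delta_pos":[0.004,0.0005,0.1],"rot":[0,0,0]},{"grip":255,"delta_pos":[0.004,0.0005,0.1],"rot":[0,0,0]},{"grip":255,"delta_pos":[0.004,0.0005,0.1],"rot":[0,0,0]}]' 80
```

```text
clock: 12.53
eef_pos: [0.5016, -0.3071, 0.2185]
tool_rot: [-180.0, -0.1, -61.6]
wrist_force: [-0.4, 1.0, 6.4]
finger_gap: 0.0201
grip_force: 78.1
```

```bash
python3 -m pendant '[{"grip":255,"delta_pos":[0,0,-0.003],"rot":[0,0,0]},{"grip":255,"delta_pos":[0,0,-0.01],"rot":[0,0,0]},{"grip":255,"delta_pos":[0,0,-0.02],"rot":[0,0,0]},{"grip":255,"delta_pos":[0,0,-0.035],"rot":[0,0,0]},{"grip":255,"delta_pos":[0,0,-0.05],"rot":[0,0,0]},{"grip":255,"delta_pos":[0,0,-0.065],"rot":[0,0,0]},{"grip":255,"delta_pos":[0,0,-0.08],"rot":[0,0,0]},{"grip":255,"delta_pos":[0,0,-0.095],"rot":[0,0,0]},{"grip":255,"delta_pos":[0,0,-0.11],"rot":[0,0,0]},{"grip":255,"delta_pos":[0,0,-0.125],"rot":[0,0,0]},{"grip":255,"delta_pos":[0,0,-0.138],"rot":[0,0,0]},{"grip":255,"delta_pos":[0,0,-0.146],"rot":[0,0,0]},{"grip":255,"delta_pos":[0,0,-0.15],"rot":[0,0,0]},{"grip":255,"delta_pos":[0,0,-0.15],"rot":[0,0,0]},{"grip":255,"delta_pos":[0,0,-0.15],"rot":[0,0,0]}]'
python3 - <<'E'
from h import *
o=get_obs();print(o['eef_pos'],o['tool_rot'],o['wrist_force'],o['wrist_torque'])
a=np.radians(o['tool_rot'][2]);d=np.array([.491,.356])-o['eef_pos'][:2]
print(d@[np.cos(a),np.sin(a)],d@[np.sin(a),-np.cos(a)])
E
```

```text
clock: 13.78
eef_pos: [0.5014, -0.3069, 0.3669]
tool_rot: [180.0, 0.1, -61.6]
wrist_force: [0.2, 0.7, -3.8]
finger_gap: 0.0199
grip_force: 78.2
[ 0.50139231 -0.30690798  0.36690665] [ 1.79974884e+02  6.62253098e-02 -6.16392047e+01] [ 0.24605155  0.7075277  -3.8038828 ] [0.02744045 0.00197353 0.04447724]
-0.5882782384043095 -0.30575104183590834
```

```bash
python3 -m pendant '[{"grip":255,"delta_pos":[-0.006,-0.003,0],"rot":[0,0,0]},{"grip":255,"delta_pos":[-0.018,-0.009,0],"rot":[0,0,0]},{"grip":255,"delta_pos":[-0.036,-0.019,0],"rot":[0,0,0]},{"grip":255,"delta_pos":[-0.06,-0.031,0],"rot":[0,0,0]},{"grip":255,"delta_pos":[-0.084,-0.044,0],"rot":[0,0,0]},{"grip":255,"delta_pos":[-0.108,-0.056,0],"rot":[0,0,0]},{"grip":255,"delta_pos":[-0.132,-0.069,0],"rot":[0,0,0]},{"grip":255,"delta_pos":[-0.156,-0.081,0],"rot":[0,0,0]},{"grip":255,"delta_pos":[-0.18,-0.094,0],"rot":[0,0,0]},{"grip":255,"delta_pos":[-0.204,-0.106,0],"rot":[0,0,0]},{"grip":255,"delta_pos":[-0.228,-0.118,0],"rot":[0,0,0]},{"grip":255,"delta_pos":[-0.252,-0.131,0],"rot":[0,0,0]},{"grip":255,"delta_pos":[-0.276,-0.143,0],"rot":[0,0,0]},{"grip":255,"delta_pos":[-0.294,-0.153,0],"rot":[0,0,0]},{"grip":255,"delta_pos":[-0.304,-0.158,0],"rot":[0,0,0]},{"grip":255,"delta_pos":[-0.308,-0.16,0],"rot":[0,0,0]}]'
python3 -m pendant '[{"grip":255,"delta_pos":[-0.006,-0.003,0],"rot":[0,0,0]},{"grip":255,"delta_pos":[-0.018,-0.009,0],"rot":[0,0,0]},{"grip":255,"delta_pos":[-0.036,-0.019,0],"rot":[0,0,0]},{"grip":255,"delta_pos":[-0.06,-0.031,0],"rot":[0,0,0]},{"grip":255,"delta_pos":[-0.084,-0.044,0],"rot":[0,0,0]},{"grip":255,"delta_pos":[-0.108,-0.056,0],"rot":[0,0,0]},{"grip":255,"delta_pos":[-0.132,-0.069,0],"rot":[0,0,0]},{"grip":255,"delta_pos":[-0.156,-0.081,0],"rot":[0,0,0]},{"grip":255,"delta_pos":[-0.18,-0.094,0],"rot":[0,0,0]},{"grip":255,"delta_pos":[-0.204,-0.106,0],"rot":[0,0,0]},{"grip":255,"delta_pos":[-0.228,-0.118,0],"rot":[0,0,0]},{"grip":255,"delta_pos":[-0.248,-0.129,0],"rot":[0,0,0]},{"grip":255,"delta_pos":[-0.264,-0.137,0],"rot":[0,0,0]},{"grip":255,"delta_pos":[-0.274,-0.143,0],"rot":[0,0,0]},{"grip":255,"delta_pos":[-0.28,-0.146,0],"rot":[0,0,0]},{"grip":255,"delta_pos":[-0.28,-0.146,0],"rot":[0,0,0]},{"grip":255,"delta_pos":[-0.28,-0.146,0],"rot":[0,0,0]},{"grip":255,"delta_pos":[-0.28,-0.146,0],"rot":[0,0,0]}]'
python3 - <<'E'
from h import *
import cv2
p=imaging.camera_params('wrist')
im=imaging.read_camera('wrist');s=imaging.read_camera('scene');D=imaging.read_camera('side')
S=imaging.camera_params('scene')
u,v=proj(S,(.491,.354,.15)).astype(int);a=s[v-75:v+75,u-100:u+100]
q=imaging.camera_params('side');u,v=proj(q,(.491,.354,.15)).astype(int);print(u,v)
b=D[v-75:v+75,max(u-100,0):max(u-100,0)+200]
cv2.imwrite('pics/w7.png',np.hstack([cv2.resize(x,(400,300),interpolation=cv2.INTER_CUBIC) for x in (im,a)]+[])[:,:,::-1])
cv2.imwrite('pics/s7.png',cv2.resize(b,(400,300))[:,:,::-1])
w=cv2.imread('pics/w7.png');e=cv2.imread('pics/s7.png')
cv2.imwrite('pics/all7.png',np.vstack([w,np.hstack([e,0*e])]))
o=get_obs();print(o['eef_pos'],o['tool_rot'])
E
```

```text
clock: 15.12
eef_pos: [0.4953, 0.042, 0.3672]
tool_rot: [180.0, 0.0, -61.5]
wrist_force: [-0.6, -0.5, -2.7]
finger_gap: 0.0199
grip_force: 78.3
clock: 16.62
eef_pos: [0.4916, 0.3548, 0.368]
tool_rot: [-180.0, -0.0, -61.7]
wrist_force: [-0.3, -0.0, -2.4]
finger_gap: 0.02
grip_force: 78.4
231 325
[0.49152919 0.35499156 0.36808445] [-1.79973550e+02  1.49860942e-02 -6.16879474e+01]
```

View pics/all7.png

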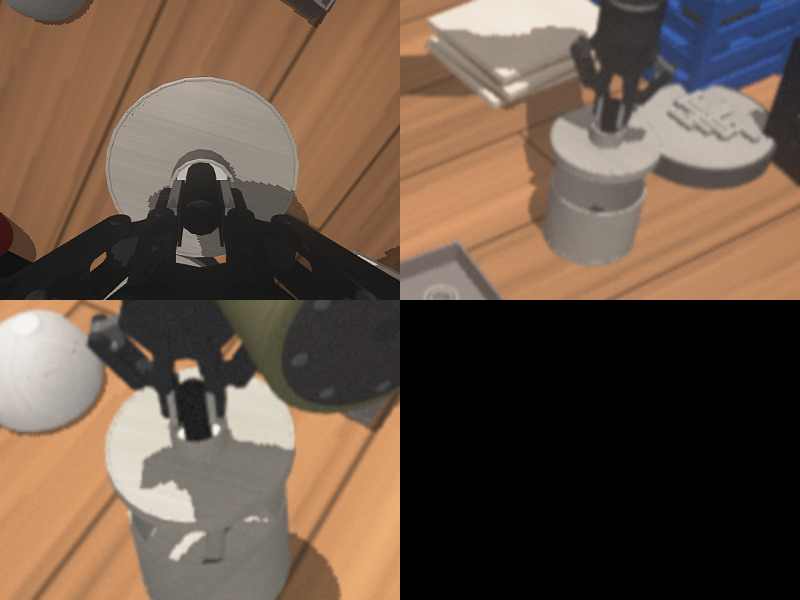

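Both lids are held level and nested over the tin, well centred in all three views. I'm lowering in stages.

```bash
python3 -m pendant '[{"grip":255,"delta_pos":[-0.001,0,0.008],"rot":[0,0,0]},{"grip":255,"delta_pos":[-0.001,0,0.02],"rot":[0,0,0]},{"grip":255,"delta_pos":[-0.001,0,0.032],"rot":[0,0,0]},{"grip":255,"delta_pos":[-0.001,0,0.042],"rot":[0,0,0]},{"grip":255,"delta_pos":[-0.001,0,0.049],"rot":[0,0,0]},{"grip":255,"delta_pos":[-0.001,0,0.053],"rot":[0,0,0]},{"grip":255,"delta_pos":[-0.001,0,0.056],"rot":[0,0,0]},{"grip":255,"delta_pos":[-0.001,0,0.058],"rot":[0,0,0]},{"grip":255,"delta_pos":[-0.001,0,0.059],"rot":[0,0,0]},{"grip":255,"delta_pos":[-0.001,0,0.059],"rot":[0,0,0]},{"grip":255,"delta_pos":[-0.001,0,0.059],"rot":[0,0,0]}]'
python3 -c "
from h import *
o=get_obs();print(o['eef_pos'],o['wrist_force'],o['wrist_torque'])"
```

```text
clock: 17.68
eef_pos: [0.491, 0.3567, 0.3092]
tool_rot: [-180.0, 0.0, -61.6]
wrist_force: [-1.0, 0.2, -2.4]
finger_gap: 0.0192
grip_force: 78.4
[0.49096804 0.35672025 0.30922863] [-0.96040629  0.15197513 -2.44800222] [-0.00098655 -0.05104753 -0.01220284]
```

```bash
python3 -m pendant '[{"grip":255,"delta_pos":[0,0,0.001],"rot":[0,0,0]},{"grip":255,"delta_pos":[0,0,0.002],"rot":[0,0,0]},{"grip":255,"delta_pos":[0,0,0.003],"rot":[0,0,0]},{"grip":255,"delta_pos":[0,0,0.004],"rot":[0,0,0]},{"grip":255,"delta_pos":[0,0,0.005],"rot":[0,0,0]},{"grip":255,"delta_pos":[0,0,0.0055],"rot":[0,0,0]},{"grip":255,"delta_pos":[0,0,0.0055],"rot":[0,0,0]},{"grip":255,"delta_pos":[0,0,0.0055],"rot":[0,0,0]}]'
python3 -c "
from h import *
o=get_obs();print(o['eef_pos'],o['wrist_force'],o['wrist_torque'])"
```

```text
clock: 18.35
eef_pos: [0.4909, 0.3566, 0.3036]
tool_rot: [-180.0, 0.0, -61.6]
wrist_force: [-0.4, -0.9, -0.3]
finger_gap: 0.0202
grip_force: 78.9
[0.4908943  0.35664257 0.30361475] [-0.43554255 -0.89314998 -0.32508973] [-0.20402382  0.47344109  0.00116499]
```

```bash
python3 -m pendant '[{"grip":255,"delta_pos":[0,0,0.0005],"rot":[0,0,0]},{"grip":255,"delta_pos":[0,0,0.001],"rot":[0,0,0]},{"grip":255,"delta_pos":[0,0,0.001],"rot":[0,0,0]},{"grip":255,"delta_pos":[0,0,0.001],"rot":[0,0,0]}]'
python3 -c "
from h import *
o=get_obs();print(o['eef_pos'],o['wrist_force'],o['wrist_torque'])"
```

```text
clock: 18.68
eef_pos: [0.4908, 0.3566, 0.3035]
tool_rot: [-179.9, 0.0, -61.6]
wrist_force: [-3.8, -0.5, 5.0]
finger_gap: 0.0203
grip_force: 79.3
[0.49084644 0.35662316 0.3035317 ] [-3.83260713 -0.5367521   5.00664767] [-0.52908753  1.45683107 -0.04745926]
```

```bash
python3 -m pendant '[{"grip":200,"delta_pos":[0,0,0],"rot":[0,0,0]},{"grip":150,"delta_pos":[0,0,0],"rot":[0,0,0]},{"grip":100,"delta_pos":[0,0,0],"rot":[0,0,0]},{"grip":50,"delta_pos":[0,0,0],"rot":[0,0,0]},{"grip":0,"delta_pos":[0,0,0],"rot":[0,0,0]},{"grip":0,"delta_pos":[0,0,0],"rot":[0,0,0]},{"grip":0,"delta_pos":[0,0,0],"rot":[0,0,0]},{"grip":0,"delta_pos":[0,0,-0.02],"rot":[0,0,0]},{"grip":0,"delta_pos":[0,0,-0.05],"rot":[0,0,0]},{"grip":0,"delta_pos":[0,0,-0.07],"rot":[0,0,0]},{"grip":0,"delta_pos":[0,0,-0.08],"rot":[0,0,0]},{"grip":0,"delta_pos":[0,0,-0.08],"rot":[0,0,0]},{"grip":0,"delta_pos":[0,0,-0.08],"rot":[0,0,0]}]'
python3 - <<'E'
from h import *
import cv2
p=imaging.camera_params('wrist');t=(.4909,.3562)
for z in(.103,.125,.161):print(z,proj(p,(*t,z))*5/7)
im=imaging.read_camera('wrist');s=imaging.read_camera('scene');D=imaging.read_camera('side')
S=imaging.camera_params('scene')
u,v=proj(S,(.491,.354,.12)).astype(int);a=s[v-45:v+45,u-60:u+60]
q=imaging.camera_params('side');u,v=proj(q,(.491,.354,.12)).astype(int)
b=D[v-75:v+75,u-100:u+100]
f=lambda x,w,h:cv2.resize(x,(w,h),interpolation=cv2.INTER_CUBIC)
cv2.imwrite('pics/all8.png',np.vstack([f(im,400,300),np.zeros((0,400,3),np.uint8)])[:,:,::-1])
cv2.imwrite('pics/all8.png',np.hstack([np.vstack([f(a,400,300),f(b,400,300)]),np.vstack([f(im,400,300),f(im[100:310,140:420],400,300)])])[:,:,::-1])
o=get_obs();print(o['eef_pos'],o['tool_rot'])
E
```

```text
clock: 19.77
eef_pos: [0.4908, 0.3568, 0.3816]
tool_rot: [180.0, 0.0, -61.6]
wrist_force: [-1.0, -0.4, -1.3]
finger_gap: 0.0855
grip_force: 0.0
0.103 [200.64260859 147.0410681 ]
0.125 [200.64783638 153.27608314]
0.161 [200.65875628 166.29990229]
[0.49075401 0.35665019 0.3800317 ] [ 1.79821530e+02 -4.02111276e-02 -6.16412970e+01]
```

View pics/all8.png

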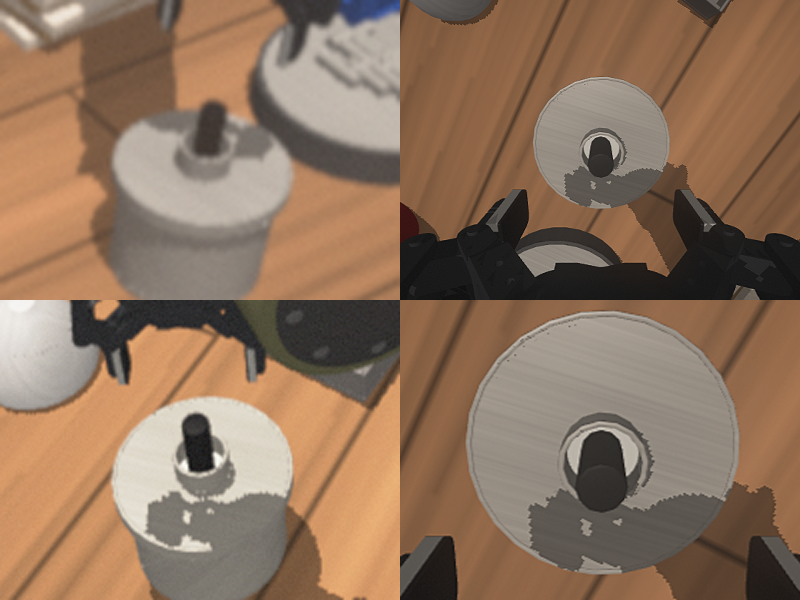

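The inner lid is seated with the outer lid nested level on it. The knob top is at about (601,165) in the top-right panel against a predicted 200.7+400, and the neck is concentric to about 1 mm. I'm going down to grip the neck.

```bash
python3 -m pendant '[{"grip":0,"delta_pos":[0,0.0005,0.02],"rot":[0,0,0]},{"grip":0,"delta_pos":[0,0.0005,0.05],"rot":[0,0,0]},{"grip":0,"delta_pos":[0,0.0005,0.075],"rot":[0,0,0]},{"grip":0,"delta_pos":[0,0.0005,0.093],"rot":[0,0,0]},{"grip":0,"delta_pos":[0,0.0005,0.102],"rot":[0,0,0]},{"grip":0,"delta_pos":[0,0.0005,0.107],"rot":[0,0,0]},{"grip":0,"delta_pos":[0,0.0005,0.107],"rot":[0,0,0]},{"grip":0,"delta_pos":[0,0.0005,0.107],"rot":[0,0,0]},{"grip":60,"delta_pos":[0,0.0005,0.107],"rot":[0,0,0]},{"grip":90,"delta_pos":[0,0.0005,0.107],"rot":[0,0,0]},{"grip":110,"delta_pos":[0,0.0005,0.107],"rot":[0,0,0]},{"grip":140,"delta_pos":[0,0.0005,0.107],"rot":[0,0,0]},{"grip":180,"delta_pos":[0,0.0005,0.107],"rot":[0,0,0]},{"grip":255,"delta_pos":[0,0.0005,0.107],"rot":[0,0,0]},{"grip":255,"delta_pos":[0,0.0005,0.107],"rot":[0,0,0]},{"grip":255,"delta_pos":[0,0.0005,0.107],"rot":[0,0,0]},{"grip":255,"delta_pos":[0,0.0005,0.107],"rot":[0,0,0]}]' 60
```

```text
clock: 21.33
eef_pos: [0.4906, 0.3566, 0.2763]
tool_rot: [-179.9, 0.0, -61.6]
wrist_force: [-1.5, -0.3, 5.9]
finger_gap: 0.0415
grip_force: 62.2
```

```bash
python3 -m pendant '[{"grip":255,"delta_pos":[0,0,-0.002],"rot":[0,0,0]},{"grip":255,"delta_pos":[0,0,-0.006],"rot":[0,0,0]},{"grip":255,"delta_pos":[0,0,-0.012],"rot":[0,0,0]},{"grip":255,"delta_pos":[0,0,-0.02],"rot":[0,0,0]},{"grip":255,"delta_pos":[0,0,-0.028],"rot":[0,0,0]},{"grip":255,"delta_pos":[0,0,-0.036],"rot":[0,0,0]},{"grip":255,"delta_pos":[0,0,-0.044],"rot":[0,0,0]},{"grip":255,"delta_pos":[0,0,-0.052],"rot":[0,0,0]},{"grip":255,"delta_pos":[0,0,-0.06],"rot":[0,0,0]},{"grip":255,"delta_pos":[0,0,-0.068],"rot":[0,0,0]},{"grip":255,"delta_pos":[0,0,-0.076],"rot":[0,0,0]},{"grip":255,"delta_pos":[0,0,-0.084],"rot":[0,0,0]},{"grip":255,"delta_pos":[0,0,-0.092],"rot":[0,0,0]},{"grip":255,"delta_pos":[0,0,-0.098],"rot":[0,0,0]},{"grip":255,"delta_pos":[0,0,-0.1],"rot":[0,0,0]},{"grip":255,"delta_pos":[0,0,-0.1],"rot":[0,0,0]},{"grip":255,"delta_pos":[0,0,-0.1],"rot":[0,0,0]},{"grip":255,"delta_pos":[0,0,-0.1],"rot":[0,0,0]},{"grip":255,"delta_pos":[0,0,-0.1],"rot":[0,0,0]},{"grip":255,"delta_pos":[0,0,-0.1],"rot":[0,0,0]}]'
python3 - <<'E'
from h import *
import cv2
f=lambda x:cv2.resize(x,(400,300),interpolation=cv2.INTER_CUBIC)
L=[]
for n in('scene','side'):
    q=imaging.camera_params(n);u,v=proj(q,(.491,.356,.16)).astype(int);x=imaging.read_camera(n);L.append(f(x[v-75:v+75,u-100:u+100]))
cv2.imwrite('pics/end.png',np.hstack(L)[:,:,::-1]);print(get_obs()['wrist_force'])
E
```

```text
clock: 23.0
eef_pos: [0.4904, 0.3564, 0.3747]
tool_rot: [180.0, -0.0, -61.6]
wrist_force: [0.0, -1.1, -1.6]
finger_gap: 0.0414
grip_force: 61.5
[-0.21076266  0.55733373 -1.3478882 ]
```

View pics/end.png

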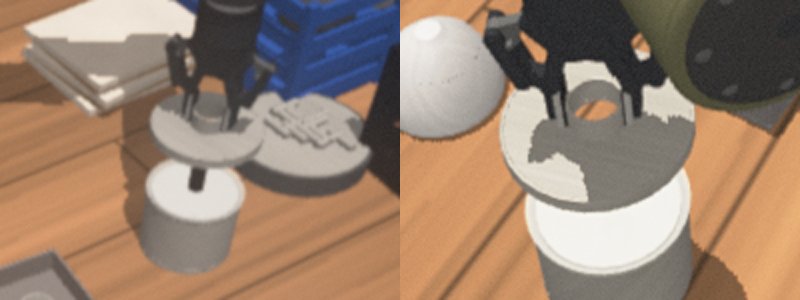

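The outer lid is held level and clear above the knob, with its disc at (207,128) in the left panel. The inner lid sits in the tin with its knob at (198,178).

```bash
python3 -c "
from rig import job
print(job.job_done())"
```

```text
the job is handed in; nothing more can be done
None
```

I handed the job in at about 23 s, though the hand-in gave no verdict: the bolt is in the tin, the bearing in the tray, the inner lid seated in the mouth, and the outer lid held level about 10 cm above it.

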